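# Stand the toppled sugar dispenser back in the canister row

## Task

The glass sugar dispenser has been knocked over in its row and its push-on cap has come part way off. Stand it upright again, wholly on its black coaster between the tin and the jar, setting it down gently rather than letting it drop, and press the cap down until it is fully home. Leave the tin, the jar, the kettle lid and the spoon where they are.

Things in the scene. Friction and masses are not known exactly. Their poses are not given: they have to be found in the camera images.
- sugar: Sugar dispenser, loose, 0.4 to 0.55 kg: glass body 54 x 54 mm square (edges rounded 5 mm), 94 mm tall, round stainless cap on top. Starts lying on one flat side across the coaster, square to the row within 15 degrees, cap to the robot's left. Origin on its long axis 50 mm above its underside, near its centre of mass. z runs from base to cap; x and y square to the sides; the spout points to +x.
- sugar_base (a point): Centre of the dispenser's underside; same axes as sugar.
- cap (a joint): How far the cap stands up from home, in m: 0 fully home, 0.012 the most; starts at 0.006 to 0.010. A tight seal holds it anywhere; about 5 N along the axis slides it down, and it stays. The cap is 50 mm in diameter and 24 mm high; its flat top, 45 mm across, lies 122 mm above the dispenser's underside when home.
- cap_top (a point): Centre of the cap's flat top; moves with the cap; same axes as sugar. On the cap's +x side a spout nose 22 mm wide reaches 37 mm from the axis, with a small black spring button (12 mm in diameter, 4 mm travel) whose top lies 3 mm below the flat top; the button need not be touched.
- coaster: Flat round black plastic coaster, 104 mm in diameter and 5 mm thick, stuck to the counter: the dispenser's place in the row. Origin at the centre of its underside, on the counter; z up. The row (tin, coaster, jar) runs along its x axis.
- tin: Round plain metal tin 85 mm in diameter and 100 mm tall, 0.45 kg, loose, standing in the row on one side of the coaster, 120 to 130 mm from centre to centre. Origin at the centre of its underside; z up.
- jar: Round glass jar with a wooden lid, 80 mm in diameter and 95 mm tall, 0.5 kg, loose, standing in the row on the other side of the coaster from the tin, 120 to 130 mm from centre to centre. Tin and jar may be either way round. Origin at the centre of its underside; z up.
- kettle_lid: Round stainless kettle lid 144 mm in diameter, with a black knob, 44 mm high in all, lying on the counter away from the row. Origin at the centre of its underside.
- spoon: Bamboo spoon 200 mm long lying on the counter away from the row. Its x axis runs along it.
There are look-alikes about, which are no part of the job. What is shaped like the sugar but blue or red is not meant. What is shaped like the tin but green or red is not meant.

How it is judged:
At the end, for the whole second after the job is handed in: The dispenser stands upright (within about 4.5 degrees) and at rest on the coaster, its base centre within 20 mm of the coaster's centre, so wholly on it; the cap is home (within 2 mm); tin and jar still stand within 20 mm of where they were, kettle lid and spoon within 30 mm (angle between sugar's own z axis and vertical below 0.08 rad and horizontal distance between sugar_base and coaster below 0.02 m and height (world z) of sugar_base between 0.002 and 0.009 m and value of joint cap below 0.002 m and linear speed of sugar below 0.02 m/s and angle between each of tin, jar's own z axis and vertical below 0.1 rad and distance of each of tin, jar from where it was at the start of the episode below 0.02 m and distance of each of kettle_lid, spoon from where it was at the start of the episode below 0.03 m); the robot touches nothing.
It fails at once if the dispenser was dropped or fell over freely (faster than 0.4 m/s with no finger on it, as in a fall of 8 mm or more) (linear speed of sugar above 0.4 m/s and contact force between the fingers and sugar below 0.2 N).
It fails at once if the tin or the jar was knocked over or pushed more than 20 mm (angle between any of tin, jar's own z axis and vertical above 0.35 rad or distance of any of tin, jar from where it was at the start of the episode above 0.02 m).
It fails at once if the kettle lid or the spoon was moved more than 30 mm (distance of any of kettle_lid, spoon from where it was at the start of the episode above 0.03 m).
It also fails if it takes over 42 s, if anything falls off the work surface, if the arm or the gripper's body presses on something with over 40 N, if the wrist force passes 120 N, or if a joint passes its speed limit or range.

## Robot

A 6-joint arm with a two-finger parallel gripper is mounted at the origin on the work surface. World frame = base frame: x ahead of the robot, y to its left, z up, the work surface at z = 0. Lengths are in m, angles in rad, forces in N, time in s.
With the tool pointing down it reaches from about 0.3 to 0.85 m from the base axis. Payload 5.4 kg.
Tool frame: the origin (TCP) lies midway between the tips of the shut fingers; the grasp point (between the pads) lies 19 mm behind it (ctrl.hold_point_z is the z of the grasp point in the tool frame, in m); z points along the fingers, y is the line along which they close (so a half turn about z gives the same grasp; the last joint's range is limited). The gripper opens to 85 mm and grips with 20 to 120 N. Pads are 22 mm wide; open, the fingers measure 114 mm over their backs; the gripper's body (76 mm by 85 mm) begins 54 mm behind the grasp point. The pads swing forward as they close: fully open they stand 13 mm farther back than shut.
Start: joints at [-1.494, 0.158, 1.597, -0, 1.386, -0.21], TCP at [0.163, -0.552, 0.196] pointing down, gripper open.
Joint ranges: [-2.91, 2.91], [-0.94, 2.29], [0.18, 2.7], [-1.29, 4.43], [0.17, 2.64], [-3, 3]. Speed limits (rad/s): [2.57, 2.57, 3.14, 3.14, 3.14, 3.14].

## Interface

Orientations are given as a unit quaternion [x, y, z, w].
In Python, from station import ctrl gives the robot as it stands. The module is installed in compiled form; this text tells all that it offers.
- The arm moves only by the tool send_rows, never from a script. Its arguments are lists of equal length, an entry for each row: "slide": the shift along the tool's x, y, z in units of 50 cm (1.0 is 50 cm), a list of three; "dr": the turn, a rotation vector about the tool's x, y, z in units of 60 degrees (1.0 is 60 degrees), a list of three; "grip": the closure, from 0 (fully open) to 1 (shut). In form: {"slide": [[dx, dy, dz], ...], "dr": [[rx, ry, rz], ...], "grip": [grip, ...]}. A call has 1 to 20 rows; each row shifts and turns the commanded pose from where the row before left it, along the tool's axes as they then stand; what a row does not reach is not made up. A row lasts 1/8 s, in which the tool goes at most 62.5 mm and 10.7 degrees, less where a joint would pass 70% of its speed; a pose out of reach is approached as far as the arm can. A call with a number of a shift or a turn outside -1 to 1 is refused whole. A call with a gripper value outside its range is refused whole. The fingers move at their own pace and stop on an object; the grip force is fixed at half the most. Time passes only in rows, so rows that do not move let the fingers close. It gives the time, the measured TCP pose, the force, the opening and the grip force at its end, in the units of the state.
- ctrl.get_obs(): the state, without advancing time (a new reading comes with each control period).
- ctrl.read_camera(name): name is "side" or "top"; returns the picture (480x640x3 uint8, red, green, blue); there is no depth.
- ctrl.calibration(name): a dict with "vfov" (degrees; the focal length in pixels is half the picture's height over the tangent of half this angle, whatever the lens; pixels are square), "cx", "cy" (the principal point, pixels), "cam_to_world" (4x4, takes a point from camera to world coordinates). Camera axes: x right, y down, z forward; pixel columns grow to the right and rows downward; lengths in m; the calibration is good to about 2 mm. A picture is of the moment at which its call begins. calibration takes no time and is no camera call.
- ctrl.close_job(): hands the job in; it is judged then, once.
The state is a dict: "time_s": time; "joint_positions": joint angles; "dq": joint speeds; "joint_torque": joint torques, N m; "eef_pos": TCP position; "ee_rot": TCP orientation; "ft_force": force on the tool from outside, world axes, zero at the start; "torque": the same for the moment, N m; "opening": finger opening in m; "gripper_force": force on a finger pad.
Only numpy, scipy, OpenCV 4.12 (cv2) and the standard library are available. Lean on these libraries where they do the work, as an engineer would, in place of code of your own. Each camera call takes 0.05 s, during which the arm holds its last target. There are 200 camera calls.

## Working session

There is one attempt and no reset: what is moved stays moved. The work goes in short steps, Python scripts to look and compute and a tool call to move; the robot and the scene stay as the last step left them, time stands still between calls to the robot, and variables do not carry over. Pictures are saved under pics/ and viewed, at most 10 in all, crops included, and the job is handed in when it is done.

Besides the shell and the picture viewer there is one more tool, called in YAML: its name, and indented under it one key for each argument. send_rows: Moves the arm, as the interface text tells. Its arguments: {"type":"object","properties":{"slide":{"type":"array","items":{"type":"array","items":{"type":"number"}}},"dr":{"type":"array","items":{"type":"array","items":{"type":"number"}}},"grip":{"type":"array","items":{"type":"number"}}},"required":["slide","dr","grip"]}

```bash
mkdir -p pics
python3 - <<'E'
from station import ctrl
import cv2
for n in("side","top"):
    im=ctrl.read_camera(n); cv2.imwrite(f"pics/{n}0.png",im[:,:,::-1])
    c=ctrl.calibration(n); print(n,c)
o=ctrl.get_obs(); print(o, ctrl.hold_point_z)
E
```

```text
side {'vfov': 47.19962698839125, 'cx': 316.70133449803876, 'cy': 230.74268484663185, 'cam_to_world': array([[-0.96853471, -0.16463362,  0.18664481,  0.38452734],
       [-0.24887562,  0.6370653 , -0.72952637,  0.83460277],
       [ 0.00119963, -0.75302295, -0.65799315,  0.8160689 ],
       [ 0.        ,  0.        ,  0.        ,  1.        ]])}
top {'vfov': 57.62563814934874, 'cx': 314.61844236375094, 'cy': 237.64928872564676, 'cam_to_world': array([[-0.01714693, -0.99017706,  0.1387637 ,  0.48034743],
       [-0.99984643,  0.01647834, -0.00596569,  0.00297762],
       [ 0.0036205 , -0.13884469, -0.99030755,  1.04555412],
       [ 0.        ,  0.        ,  0.        ,  1.        ]])}
{'time_s': 0.1, 'joint_positions': array([-1.49410692e+00,  1.58966937e-01,  1.59811452e+00, -1.14895135e-05,
        1.38622438e+00, -2.10111454e-01]), 'dq': array([ 0.00015912, -0.00192776, -0.00274159, -0.00091931, -0.00046278,
       -0.00057019]), 'joint_torque': array([ 5.95300171e-04, -3.96990323e+01, -3.32338071e+01, -1.56467909e-04,
        4.22075886e-03, -6.97214787e-06]), 'eef_pos': array([ 0.16258092, -0.55090154,  0.19532203]), 'ee_rot': array([ 9.89735251e-01,  1.42910457e-01,  5.14679261e-05, -8.55061375e-04]), 'ft_force': array([-0.87183378,  0.13114764, -0.05146793]), 'torque': array([-0.00293493,  0.01835898,  0.01606475]), 'gripper_force': 0.0, 'opening': 0.08591510408111208} -0.0187
```

View pics/side0.png

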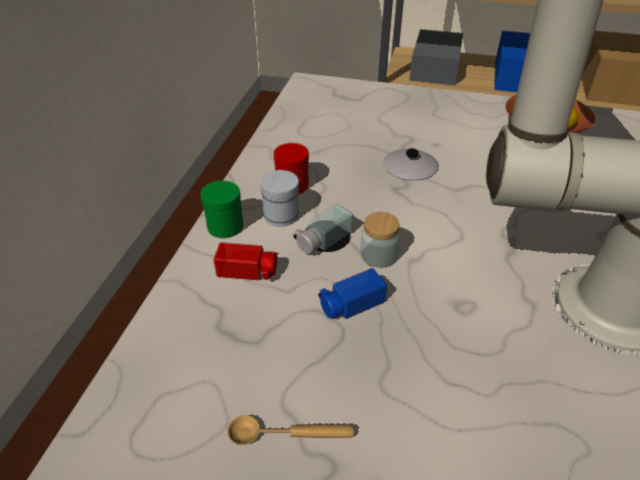

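View pics/top0.png

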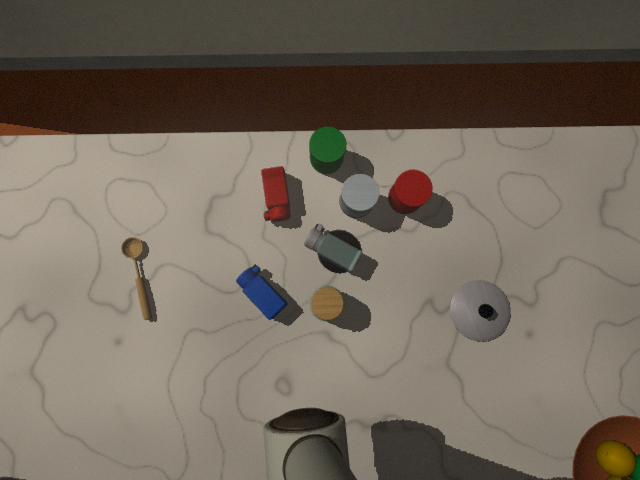

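The clear dispenser lies at top (335,250) and side (328,230). It could be confused with the blue body at top (262,292) and the red one at (276,193), and the plain tin at (360,195) with the green one at (328,150) and the red one at (411,192). I choose the clear dispenser between the plain tin and the wooden-lidded jar at (327,303), and will check it in close crops.

Run:
```python
import cv2
a=cv2.imread("pics/top0.png")[165:325,275:415]; b=cv2.imread("pics/side0.png")[155:275,240:420]
cv2.imwrite("pics/topc.png",cv2.resize(a,None,fx=3.75,fy=3.75,interpolation=cv2.INTER_CUBIC))
cv2.imwrite("pics/sidec.png",cv2.resize(b,None,fx=4.4,fy=4.4,interpolation=cv2.INTER_CUBIC))
```

```text
(no output)
```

View pics/topc.png

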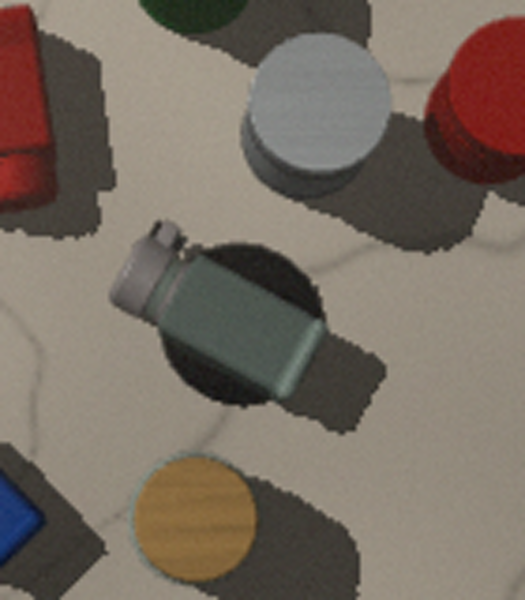

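View pics/sidec.png

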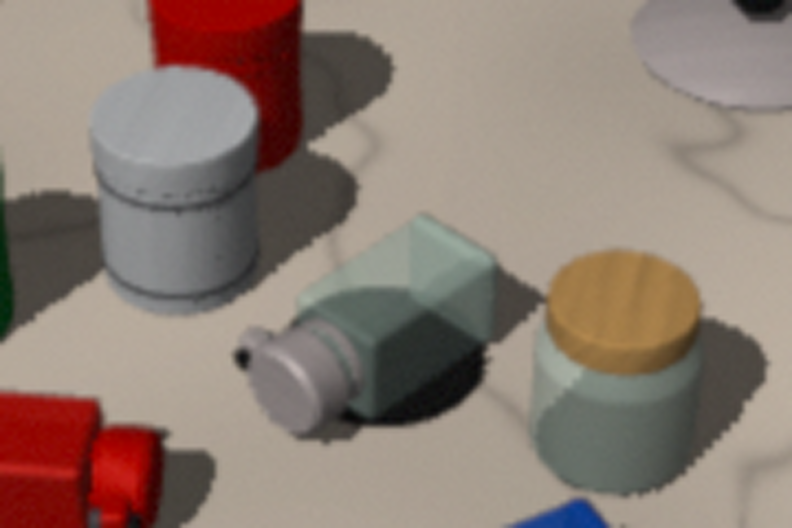

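```bash
cat > h.py <<'E'
import numpy as np
from station import ctrl
def ray(n,u,v):
    c=ctrl.calibration(n); f=240/np.tan(np.radians(c["vfov"]/2)); M=np.array(c["cam_to_world"])
    d=M[:3,:3]@np.array([(u-c["cx"])/f,(v-c["cy"])/f,1]); return M[:3,3],d/np.linalg.norm(d)
def atz(n,u,v,z):
    o,d=ray(n,u,v); return o+d*(z-o[2])/d[2]
def tri(t,s):
    A=np.zeros((3,3));b=np.zeros(3);R=[ray("top",*t),ray("side",*s)]
    for o,d in R:
        P=np.eye(3)-np.outer(d,d);A+=P;b+=P@o
    p=np.linalg.solve(A,b); return p,max(np.linalg.norm(np.cross(p-o,d)) for o,d in R)
def proj(n,p):
    c=ctrl.calibration(n); f=240/np.tan(np.radians(c["vfov"]/2)); M=np.linalg.inv(np.array(c["cam_to_world"]))
    q=M[:3,:3]@np.asarray(p)+M[:3,3]; return np.array([f*q[0]/q[2]+c["cx"],f*q[1]/q[2]+c["cy"]])
E
python3 - <<'E'
from h import *
np.set_printoptions(precision=4,suppress=True)
T=lambda x,y:(275+x/3.75-.3,165+y/3.75-.3); S=lambda x,y:(240+x/4.4-.3,155+y/4.4-.3)
for n,t,s in [("base+x",(326,322),(422,215)),("base-x",(278,397),(495,262)),("cap+x",(200,253),(300,300)),("cap-x",(160,318),(375,345)),("tin",(320,102),(176,115)),("jar",(195,517),(624,300)),("captop",(130,293),(285,395))]:
    print(n,*tri(T(*t),S(*s)), atz("top",*T(*t),.059))
print("coaster",atz("top",*T(242,325),.005)); print(atz("top",*T(160,325),.005),atz("top",*T(325,325),.005))
for n,c,z in (("tin",(320,102),.1),("jar",(195,517),.095)):print(n,atz("top",*T(*c),z))
E
```

```text
base+x [ 0.5852 -0.1103  0.054 ] 0.0024538459756177043 [ 0.5871 -0.1094  0.059 ]
base-x [ 0.5405 -0.0794  0.0567] 0.0018091690774980037 [ 0.5422 -0.079   0.059 ]
cap+x [ 0.6293 -0.0346  0.0504] 0.0027327331202266236 [ 0.6307 -0.0339  0.059 ]
cap-x [ 0.5874 -0.0094  0.052 ] 0.004690379873935087 [ 0.5913 -0.0087  0.059 ]
tin [ 0.7124 -0.1061  0.0965] 0.0021670466650564467 [ 0.7239 -0.1101  0.059 ]
jar [ 0.4701 -0.0267  0.0902] 0.0017433977363233782 [ 0.4715 -0.0275  0.059 ]
captop [0.6164 0.0103 0.0283] 0.005605644532285555 [0.6069 0.0092 0.059 ]
coaster [ 0.592  -0.0617  0.005 ]
[ 0.5928 -0.0093  0.005 ] [ 0.5911 -0.1148  0.005 ]
tin [ 0.7138 -0.1054  0.1   ]
jar [ 0.4719 -0.0264  0.095 ]
```

The crops confirm the choice. It is the clear body with a steel cap at top (314,237). The spout nose points to the tin side, and the black coaster (centre at top (339.5,251.7)) lies under it. The triangulated heights come out near 0.055, 0.097 and 0.090, against the true 0.059, 0.100 and 0.095. Moving above it now.

send_rows:
  slide:
    - [0.091,-0.059,0]
    - [0.091,-0.059,0]
    - [0.091,-0.059,0]
    - [0.091,-0.059,0]
    - [0.091,-0.059,0]
    - [0.091,-0.059,0]
    - [0.091,-0.059,0]
    - [0.091,-0.059,0]
    - [0.091,-0.059,0]
    - [0.091,-0.059,0]
    - [0.091,-0.059,0]
    - [0.091,-0.059,0]
    - [0,0,0]
    - [0,0,0]
    - [0,0,0]
    - [0,0,0]
    - [0,0,0]
    - [0,0,0]
  dr:
    - [0,0,0]
    - [0,0,0]
    - [0,0,0]
    - [0,0,0]
    - [0,0,0]
    - [0,0,0]
    - [0,0,0]
    - [0,0,0]
    - [0,0,0]
    - [0,0,0]
    - [0,0,0]
    - [0,0,0]
    - [0,0,-0.136]
    - [0,0,-0.136]
    - [0,0,-0.136]
    - [0,0,-0.136]
    - [0,0,-0.136]
    - [0,0,0]
  grip: [0,0,0,0,0,0,0,0,0,0,0,0,0,0,0,0,0,0]

```text
time_s: 2.35
eef_pos: [0.5859, -0.0574, 0.1957]
ee_rot: [0.878, 0.478, -0.0, -0.0]
ft_force: [-0.3, -0.3, -0.3]
opening: 0.0854
gripper_force: 0.0
```

send_rows:
  slide:
    - [0,0,0]
    - [0,0,0]
    - [0,0,0]
    - [0,0,0]
  dr:
    - [0,-0.122,0]
    - [0,-0.122,0]
    - [0,-0.122,0]
    - [0,0,0]
  grip: [0,0,0,0]

```text
time_s: 2.85
eef_pos: [0.5862, -0.0556, 0.1943]
ee_rot: [0.861, 0.471, -0.168, 0.09]
ft_force: [0.2, -0.5, 0.4]
opening: 0.0857
gripper_force: 0.0
```

```bash
cat >> h.py <<'E'
from scipy.spatial.transform import Rotation as Ro
np.set_printoptions(precision=4,suppress=True)
xs=np.array([.842,-.540,0]); a=np.array([.540,.842,0]); Z=np.array([0,0,1.])
def st():
    o=ctrl.get_obs(); R=Ro.from_quat(o["ee_rot"]).as_matrix(); print(o["time_s"],"q",o["joint_positions"],"p",o["eef_pos"],"F",o["ft_force"]); print("x,y,z tool",R.T.tolist()); return o,R
def delta(p):  # shift to world point p in slide units
    o,R=st(); d=R.T@(np.asarray(p)-o["eef_pos"])/.5; print("slide",d,"rows",np.linalg.norm(d)/.125); return d
E
python3 - <<'E'
from h import *
delta([.581,-.0664,.014])
E
```

```text
2.85 q [-0.1053  0.388   1.3731 -0.3401  1.5622  0.4994] p [ 0.5862 -0.0556  0.1943] F [ 0.214  -0.4982  0.396 ]
x,y,z tool [[0.5004094394067982, 0.7806806933691048, -0.3743368108446027], [0.8414091902363598, -0.5403940272286407, -0.0022067898415052134], [-0.2040121749758269, -0.31386613442094224, -0.9272901822651245]]
slide [0.113  0.0038 0.3432] rows 2.8907468704284374
```

send_rows:
  slide:
    - [0.0226,0.0008,0.0686]
    - [0.0226,0.0008,0.0686]
    - [0.0226,0.0008,0.0686]
    - [0.0226,0.0008,0.0686]
    - [0.0113,0.0004,0.0343]
    - [0.0113,0.0004,0.0343]
    - [0,0,0]
  dr:
    - [0,0,0]
    - [0,0,0]
    - [0,0,0]
    - [0,0,0]
    - [0,0,0]
    - [0,0,0]
    - [0,0,0]
  grip: [0,0,0,0,0,0,0]

```text
time_s: 3.72
eef_pos: [0.5809, -0.0686, 0.0153]
ee_rot: [0.862, 0.47, -0.168, 0.091]
ft_force: [-0.4, -0.3, 1.3]
opening: 0.0856
gripper_force: 0.0
```

Run:
```python
from h import *
import cv2
st()
a_=ctrl.read_camera("top")[165:325,245:425,::-1]; b=ctrl.read_camera("side")[155:275,240:420,::-1]
A=cv2.resize(a_,None,fx=2.2,fy=2.2,interpolation=cv2.INTER_CUBIC);B=cv2.resize(b,None,fx=2.2,fy=2.2,interpolation=cv2.INTER_CUBIC)
B=cv2.copyMakeBorder(B,0,A.shape[0]-B.shape[0],0,0,cv2.BORDER_CONSTANT)
cv2.imwrite("pics/g1.png",np.hstack([A,B]))
```

```text
3.725 q [-0.1264  0.5703  1.5025 -0.3615  1.2623  0.5907] p [ 0.5809 -0.0686  0.0153] F [-0.4076 -0.2774  1.2987]
x,y,z tool [[0.5021648730012416, 0.7796113233979195, -0.37421467736232855], [0.8403994955555621, -0.5419657528962447, -0.0013455696055907906], [-0.20386056066243835, -0.3138141282946825, -0.9273411263871807]]
```

View pics/g1.png

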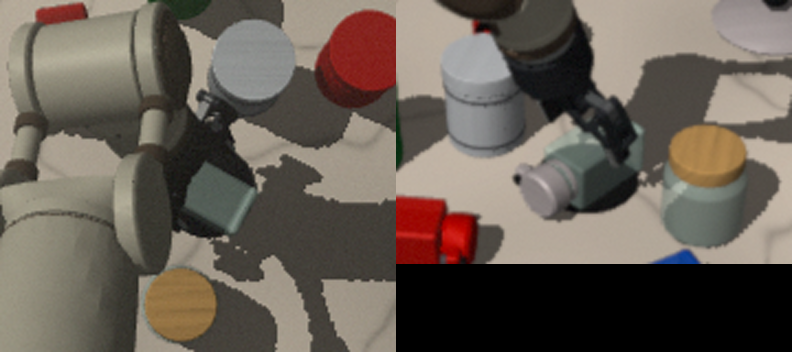

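The picture shows the fingers straddling the body, with a finger at about (612,125) in the side half, clear of tin and jar. Closing now.

send_rows:
  slide:
    - [0,0,0]
    - [0,0,0]
    - [0,0,0]
    - [0,0,0]
    - [0,0,0]
    - [0,0,0]
    - [0,0,0]
    - [0,0,0]
  dr:
    - [0,0,0]
    - [0,0,0]
    - [0,0,0]
    - [0,0,0]
    - [0,0,0]
    - [0,0,0]
    - [0,0,0]
    - [0,0,0]
  grip: [1,1,1,1,1,1,1,1]

```text
time_s: 4.82
eef_pos: [0.5823, -0.0681, 0.0174]
ee_rot: [0.862, 0.47, -0.167, 0.092]
ft_force: [0.0, 2.5, 6.0]
opening: 0.0521
gripper_force: 62.8
```

send_rows:
  slide:
    - [-0.0225,0,-0.0556]
    - [-0.0225,0,-0.0556]
    - [-0.0225,0,-0.0556]
    - [-0.0225,0,-0.0556]
    - [0,0,0]
    - [0,0,0]
    - [0,0,0]
    - [0,0,0]
    - [0,0,0]
    - [0,0,0]
    - [0,0,0]
    - [0,0,0]
  dr:
    - [0,0,0]
    - [0,0,0]
    - [0,0,0]
    - [0,0,0]
    - [0,0.125,0]
    - [0,0.125,0]
    - [0,0.125,0]
    - [0,0.125,0]
    - [0,0.125,0]
    - [0,0.125,0]
    - [0,0.125,0]
    - [0,0,0]
  grip: [1,1,1,1,1,1,1,1,1,1,1,1]

```text
time_s: 6.32
eef_pos: [0.5791, -0.0698, 0.1333]
ee_rot: [0.848, 0.46, 0.229, -0.127]
ft_force: [0.7, 0.7, -4.2]
opening: 0.0517
gripper_force: 65.4
```

Run:
```python
from h import *
st()
```

```text
6.325 q [-0.6438  0.1612  1.822   0.5598  1.2556 -0.2715] p [ 0.5791 -0.0698  0.1333] F [ 0.6791  0.7254 -4.2403]
x,y,z tool [[0.47111369762756183, 0.7222920680051726, 0.5063062831967396], [0.8391270420373586, -0.543913786619866, -0.0048579879036490525], [0.2718780815536981, 0.42714395842812736, -0.8623400417173208]]
```

send_rows:
  slide:
    - [0,0,0]
    - [0,0,0]
    - [0,0,0]
    - [0,0,0]
    - [0,0,0]
    - [0,0,0]
    - [0,0,0]
  dr:
    - [0,0.104,0]
    - [0,0.104,0]
    - [0,0.104,0]
    - [0,0.104,0]
    - [0,0.104,0]
    - [0,0.104,0]
    - [0,0,0]
  grip: [1,1,1,1,1,1,1]

```text
time_s: 7.2
eef_pos: [0.5807, -0.068, 0.1335]
ee_rot: [0.729, 0.397, 0.488, -0.269]
ft_force: [0.7, 0.5, -5.0]
opening: 0.0519
gripper_force: 65.7
```

Run:
```python
from h import *
import cv2
o,R=st()
p=o["eef_pos"]; g=p-.0245*R[:,2]; print("grasp",g)
for n in("top","side"): print(proj(n,g))
a_=ctrl.read_camera("top")[150:350,215:435,::-1]; b=ctrl.read_camera("side")[80:280,230:450,::-1]
cv2.imwrite("pics/u1.png",cv2.resize(np.hstack([a_,b]),None,fx=1.8,fy=1.8,interpolation=cv2.INTER_CUBIC))
```

```text
7.2 q [-0.9105  0.4392  1.8708  1.0605  1.5453 -0.7947] p [ 0.5807 -0.068   0.1335] F [ 0.6798  0.5159 -5.0056]
x,y,z tool [[0.20828534345441524, 0.31551316416160463, 0.9257800272974185], [0.8413118069845194, -0.5405263935179061, -0.0050657022187232115], [0.4988102436102523, 0.7799247791622332, -0.37802867578825633]]
grasp [ 0.5684 -0.0871  0.1427]
[355.6561 255.2761]
[340.8054 177.9855]
```

View pics/u1.png

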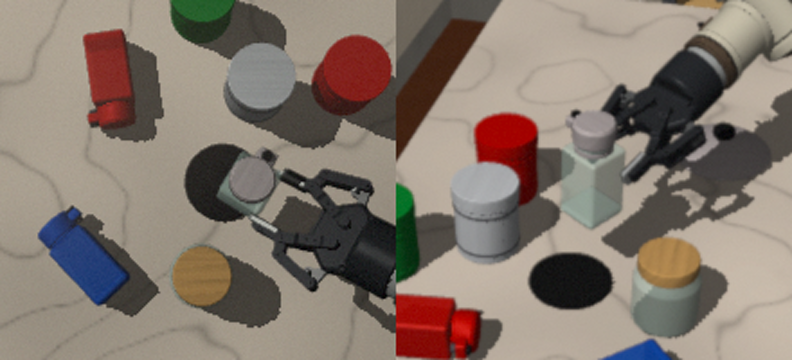

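Both views show the dispenser upright in the grip: its cap is at top (355,252) and side (339,149). The coaster is now in full view at side (327,236), and tin and jar are unmoved.

Run:
```python
from h import *
T=lambda x,y:(215+x/1.8-.2,150+y/1.8-.2); S=lambda x,y:(230+(x-396)/1.8-.2,80+y/1.8-.2)
ct,e=tri(T(252,181),S(593,121)); print("cap top",ct,e)
print("coaster tri",*tri(T(225,182.5),S(570.5,280.5)), atz("top",*T(225,182.5),.005),atz("side",*S(570.5,280.5),.005))
# base lowest corner in side view, nearest corner (590,226)
for k in (0,.01):
    base=ct-np.array([0,0,.130]); print("base pred side crop px", [((proj("side",base+s*.027*xs+t*.027*a)-[230,80])*1.8+[396,0]).round() for s in(-1,1) for t in(-1,1)])
    break
```

```text
cap top [ 0.5709 -0.0775  0.224 ] 0.0010420280761226958
coaster tri [ 0.5922 -0.0638 -0.0038] 0.0011023708791652463 [ 0.5924 -0.0631  0.005 ] [ 0.5889 -0.0542  0.005 ]
base pred side crop px [array([623., 215.]), array([590., 234.]), array([591., 195.]), array([558., 213.])]
```

Run:
```python
from h import *
l=atz("top",480,311,.015); k,e=tri((486,311),(412,153)); print("lid",l,"knob",k,e)
o,R=st()
for L in (l,k):
    d=np.array([L[0],L[1],0])-(np.array([.5915,-.0615,.05])); zt=R[:,2]; h=zt*[1,1,0]; h/=np.linalg.norm(h)
    print("along back",-d@h,"lateral",d@xs)
g=o["eef_pos"]+.0039*R[:,0]-.0173*R[:,2]; print("obj centre",g)
print("move up/down in slide:",R.T@np.array([.0195,.0175,0])/.5, R.T@np.array([0,0,-.08])/.5, R.T@np.array([0,0,-.001])/.5)
```

```text
lid [ 0.4455 -0.3861  0.015 ] knob [ 0.445  -0.3939  0.0312] 0.0008165349201450804
7.3 q [-0.9094  0.4353  1.8696  1.0618  1.5459 -0.7949] p [ 0.5817 -0.0683  0.1358] F [ 0.0447  0.432  -3.7346]
x,y,z tool [[0.20429960066340358, 0.3184204759275475, 0.9256727681415544], [0.8416734483534871, -0.5399868574360892, -1.1534581716599046e-05], [0.4998474562359238, 0.7791165473190587, -0.3783251593379767]]
along back 0.3520185531001394 lateral 0.05237793801653913
along back 0.35884739538100324 lateral 0.056159502790883054
obj centre [ 0.5739 -0.0805  0.1459]
move up/down in slide: [0.0191 0.0139 0.0468] [-0.1481  0.      0.0605] [-0.0019  0.      0.0008]
```

send_rows:
  slide:
    - [0.0095,0.007,0.0235]
    - [0.0095,0.007,0.0235]
    - [-0.0289,0,0.0118]
    - [-0.0289,0,0.0118]
    - [-0.0289,0,0.0118]
    - [-0.0289,0,0.0118]
    - [-0.0289,0,0.0118]
    - [0,0,0]
    - [0,0,0]
  dr:
    - [0,0,0]
    - [0,0,0]
    - [0,0,0]
    - [0,0,0]
    - [0,0,0]
    - [0,0,0]
    - [0,0,0]
    - [0,0,0]
    - [0,0,0]
  grip: [1,1,1,1,1,1,1,1,1]

```text
time_s: 8.43
eef_pos: [0.6014, -0.0511, 0.0582]
ee_rot: [0.728, 0.397, 0.491, -0.268]
ft_force: [0.7, -0.4, -5.2]
opening: 0.0519
gripper_force: 65.6
```

Run:
```python
from h import *
import cv2
o,R=st(); g=o["eef_pos"]+.0039*R[:,0]-.0173*R[:,2]; print("obj centre",g)
a_=ctrl.read_camera("top")[180:320,275:415,::-1]; b=ctrl.read_camera("side")[150:290,260:400,::-1]
cv2.imwrite("pics/u2.png",cv2.resize(np.hstack([a_,b]),None,fx=2.8,fy=2.8,interpolation=cv2.INTER_CUBIC))
```

```text
8.425 q [-0.8603  0.6143  1.8261  1.1086  1.4542 -0.8991] p [ 0.6014 -0.0511  0.0582] F [ 0.7348 -0.3512 -5.1606]
x,y,z tool [[0.202431634020795, 0.3152101364939744, 0.9271806746255669], [0.8407523505524799, -0.5414196453207171, 0.0005026940117016099], [0.5021522862520407, 0.779427570408078, -0.374614126668509]]
obj centre [ 0.5935 -0.0634  0.0683]
```

View pics/u2.png

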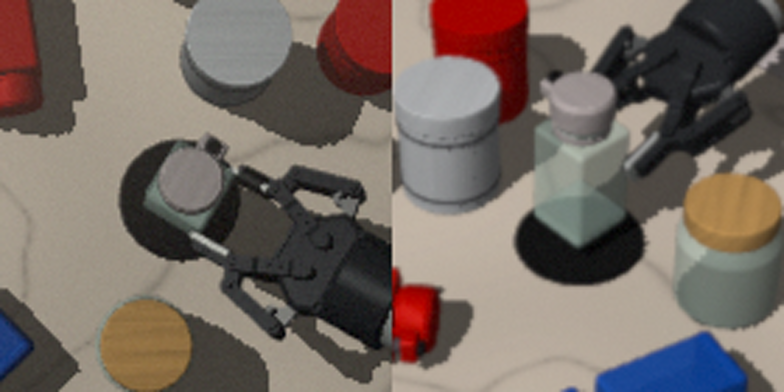

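The dispenser hangs upright just above the coaster: its base corner is at (580,243) in the side half, inside the disc. Next I lower it in small steps and watch the force.

send_rows:
  slide:
    - [-0.0037,0,0.0015]
    - [-0.0037,0,0.0015]
    - [-0.0037,0,0.0015]
    - [-0.0037,0,0.0015]
    - [-0.0037,0,0.0015]
    - [0,0,0]
  dr:
    - [0,0,0]
    - [0,0,0]
    - [0,0,0]
    - [0,0,0]
    - [0,0,0]
    - [0,0,0]
  grip: [1,1,1,1,1,1]

```text
time_s: 9.28
eef_pos: [0.6011, -0.0508, 0.0478]
ee_rot: [0.728, 0.397, 0.491, -0.268]
ft_force: [-0.9, -0.5, -6.0]
opening: 0.0517
gripper_force: 65.6
```

Run:
```python
from h import *
T=lambda x,y:(275+x/2.8-.2,180+y/2.8-.2); S=lambda x,y:(260+(x-392)/2.8-.2,150+y/2.8-.2)
print("cap",*tri(T(190,180),S(582,93)),atz("top",*T(190,180),.151)); print("coaster",atz("top",*T(179,199.5),.005)); st()
```

```text
cap [ 0.5913 -0.0607  0.1444] 0.0008477836746532705 [ 0.5913 -0.0601  0.151 ]
coaster [ 0.5927 -0.0606  0.005 ]
9.275 q [-0.8602  0.6375  1.8205  1.11    1.4465 -0.9141] p [ 0.6011 -0.0508  0.0478] F [-0.8744 -0.5369 -6.0407]
x,y,z tool [[0.203139670134492, 0.314990924271691, 0.9271003139057367], [0.8408807771012503, -0.5412202756284337, -0.0003632496105894778], [0.5016510670966893, 0.7796546228139407, -0.3748131214426795]]
```

send_rows:
  slide:
    - [-0.00185,0,0.00075]
    - [-0.00185,0,0.00075]
    - [-0.00185,0,0.00075]
    - [-0.00185,0,0.00075]
    - [0,0,0]
  dr:
    - [0,0,0]
    - [0,0,0]
    - [0,0,0]
    - [0,0,0]
    - [0,0,0]
  grip: [1,1,1,1,1]

```text
time_s: 9.9
eef_pos: [0.6013, -0.0508, 0.0441]
ee_rot: [0.728, 0.397, 0.491, -0.268]
ft_force: [0.7, -0.7, -4.1]
opening: 0.0518
gripper_force: 65.7
```

send_rows:
  slide:
    - [-0.00185,0,0.00075]
    - [-0.00185,0,0.00075]
    - [0,0,0]
  dr:
    - [0,0,0]
    - [0,0,0]
    - [0,0,0]
  grip: [1,1,1]

```text
time_s: 10.28
eef_pos: [0.6015, -0.051, 0.0436]
ee_rot: [0.727, 0.397, 0.492, -0.268]
ft_force: [-3.7, -2.6, 4.7]
opening: 0.0521
gripper_force: 66.2
```

send_rows:
  slide:
    - [0,0,0]
    - [0,0,0]
    - [0,0,0]
    - [0,0,0]
    - [0,0,0]
    - [0,0,0]
  dr:
    - [0,0,0]
    - [0,0,0]
    - [0,0,0]
    - [0,0,0]
    - [0,0,0]
    - [0,0,0]
  grip: [0.2,0,0,0,0,0]

```text
time_s: 11.02
eef_pos: [0.6012, -0.0508, 0.042]
ee_rot: [0.728, 0.397, 0.491, -0.268]
ft_force: [0.6, -0.0, -0.5]
opening: 0.0858
gripper_force: 0.0
```

Run:
```python
from h import *
import cv2
o,R=st(); print(o["opening"])
a_=ctrl.read_camera("top")[180:320,275:415,::-1]; b=ctrl.read_camera("side")[150:290,260:400,::-1]
cv2.imwrite("pics/r1.png",cv2.resize(np.hstack([a_,b]),None,fx=2.8,fy=2.8,interpolation=cv2.INTER_CUBIC))
```

```text
11.025 q [-0.8602  0.6508  1.8165  1.1112  1.4421 -0.9228] p [ 0.6012 -0.0508  0.042 ] F [ 0.5621 -0.0028 -0.5108]
x,y,z tool [[0.20292834577744312, 0.3152497874481253, 0.9270586054796872], [0.8408636442335129, -0.5412470154636531, -7.6173898916898075e-06], [0.5017653019952326, 0.779531423206018, -0.3749164466224883]]
0.08577084089321103
```

View pics/r1.png

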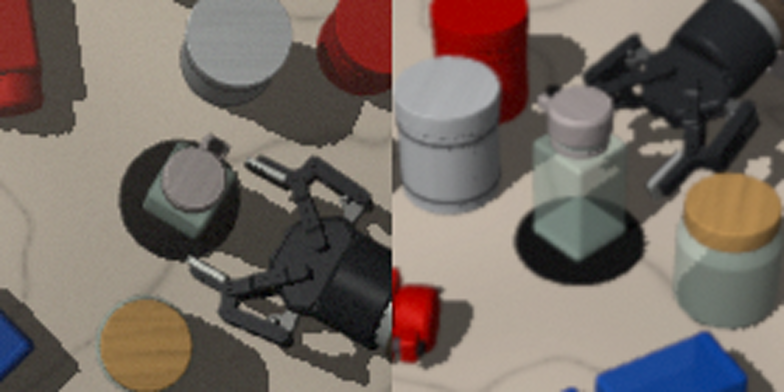

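The dispenser stands upright and released on the coaster, with its cap at (192,180) in the top half. The fingers are open and clear. Backing out, rising, turning the tool down and shutting the fingers.

send_rows:
  slide:
    - [0,0,-0.03]
    - [0,0,-0.04]
    - [0,0,-0.05]
    - [0,0,-0.05]
    - [0.083,0,-0.034]
    - [0.083,0,-0.034]
    - [0.083,0,-0.034]
    - [0.083,0,-0.034]
    - [0,0,0]
    - [0,0,0]
    - [0,0,0]
    - [0,0,0]
    - [0,0,0]
    - [0,0,0]
    - [0,0,0]
    - [0,0,0]
    - [0,0,0]
  dr:
    - [0,0,0]
    - [0,0,0]
    - [0,0,0]
    - [0,0,0]
    - [0,0,0]
    - [0,0,0]
    - [0,0,0]
    - [0,0,0]
    - [0,-0.142,0]
    - [0,-0.142,0]
    - [0,-0.142,0]
    - [0,-0.142,0]
    - [0,-0.142,0]
    - [0,-0.142,0]
    - [0,-0.142,0]
    - [0,-0.142,0]
    - [0,0,0]
  grip: [0,0,0,0,0,0,0,0,1,1,1,1,1,1,1,1,1]

```text
time_s: 13.25
eef_pos: [0.5586, -0.1168, 0.254]
ee_rot: [0.877, 0.48, -0.001, 0.001]
ft_force: [-1.2, 0.1, -0.2]
opening: 0.0001
gripper_force: 0.0
```

Run:
```python
from h import *
import cv2
T=lambda x,y:(275+x/2.8-.2,180+y/2.8-.2); S=lambda x,y:(260+(x-392)/2.8-.2,150+y/2.8-.2)
c,e=tri(T(193,181),S(581,107)); print("cap",c,e,atz("top",*T(193,181),.135))
delta([.5915,-.062,.165])
b=ctrl.read_camera("side")[150:290,260:400,::-1]; t=ctrl.read_camera("top")[180:320,275:415,::-1]
cv2.imwrite("pics/r2.png",cv2.resize(np.hstack([t,b]),None,fx=2.8,fy=2.8,interpolation=cv2.INTER_CUBIC))
```

```text
cap [ 0.5925 -0.064   0.1289] 0.0007387384890918312 [ 0.5925 -0.0635  0.135 ]
13.25 q [-0.416   0.1145  1.5316 -0.0031  1.4954  0.1538] p [ 0.5586 -0.1168  0.254 ] F [-1.1753  0.1242 -0.1864]
x,y,z tool [[0.5392835259103665, 0.842118716299258, -0.0030571784660330566], [0.8421234049563326, -0.5392846112399357, 0.0005281141396319526], [-0.0012039544992193927, -0.002859324794678773, -0.9999951873660606]]
slide [ 0.1284 -0.0038  0.1777] rows 1.7543538741906746
```

View pics/r2.png

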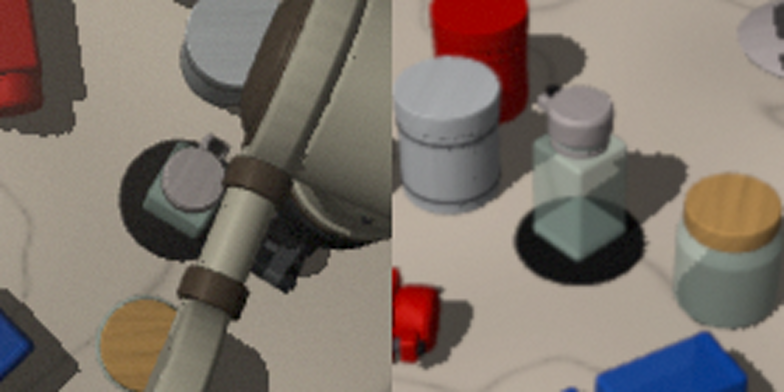

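The dispenser stands steady on its coaster, with the cap top at (581,107) in the side half and (193,181) in the top half. That triangulates to (0.592, -0.063, ~0.133). Next I go above the cap with the fingers shut.

send_rows:
  slide:
    - [0.0425,-0.001,0]
    - [0.0425,-0.001,0]
    - [0.042,-0.001,0]
    - [0,0,0.059]
    - [0,0,0.059]
    - [0,0,0.059]
    - [0,0,0.01]
    - [0,0,0.01]
    - [0,0,0.01]
    - [0,0,0]
  dr:
    - [0,0,0]
    - [0,0,0]
    - [0,0,0]
    - [0,0,0]
    - [0,0,0]
    - [0,0,0]
    - [0,0,0]
    - [0,0,0]
    - [0,0,0]
    - [0,0,0]
  grip: [1,1,1,1,1,1,1,1,1,1]

```text
time_s: 14.6
eef_pos: [0.5913, -0.0639, 0.15]
ee_rot: [0.878, 0.479, -0.001, 0.001]
ft_force: [-0.1, -1.1, -0.5]
opening: 0.0
gripper_force: 0.0
```

send_rows:
  slide:
    - [0,0,0.004]
    - [0,0,0.004]
    - [0,0,0.004]
    - [0,0,0.004]
    - [0,0,0.004]
    - [0,0,0.004]
    - [0,0,0.004]
    - [0,0,0]
  dr:
    - [0,0,0]
    - [0,0,0]
    - [0,0,0]
    - [0,0,0]
    - [0,0,0]
    - [0,0,0]
    - [0,0,0]
    - [0,0,0]
  grip: [1,1,1,1,1,1,1,1]

```text
time_s: 15.6
eef_pos: [0.5909, -0.0638, 0.1353]
ee_rot: [0.878, 0.479, -0.002, 0.001]
ft_force: [0.4, -0.7, 1.0]
opening: -0.0002
gripper_force: 0.0
```

send_rows:
  slide:
    - [0,0,0.003]
    - [0,0,0.003]
    - [0,0,0.003]
    - [0,0,0.003]
    - [0,0,0]
  dr:
    - [0,0,0]
    - [0,0,0]
    - [0,0,0]
    - [0,0,0]
    - [0,0,0]
  grip: [1,1,1,1,1]

```text
time_s: 16.23
eef_pos: [0.5909, -0.0639, 0.1293]
ee_rot: [0.878, 0.479, -0.001, 0.001]
ft_force: [0.9, -0.5, -1.3]
opening: -0.0002
gripper_force: 0.0
```

send_rows:
  slide:
    - [0,0,0.003]
    - [0,0,0.003]
    - [0,0,0.003]
  dr:
    - [0,0,0]
    - [0,0,0]
    - [0,0,0]
  grip: [1,1,1]

```text
time_s: 16.6
eef_pos: [0.591, -0.0639, 0.1249]
ee_rot: [0.878, 0.479, -0.001, 0.001]
ft_force: [-0.1, 0.4, -0.4]
opening: -0.0002
gripper_force: 0.0
```

send_rows:
  slide:
    - [0,0,0.003]
    - [0,0,0]
  dr:
    - [0,0,0]
    - [0,0,0]
  grip: [1,1]

```text
time_s: 16.85
eef_pos: [0.5909, -0.0638, 0.1233]
ee_rot: [0.878, 0.479, -0.001, 0.001]
ft_force: [-0.8, 0.5, 0.4]
opening: 0.0003
gripper_force: 0.0
```

Run:
```python
from h import *
import cv2
o,R=st(); print("tcp px",proj("side",o["eef_pos"]),proj("top",o["eef_pos"]))
b=ctrl.read_camera("side")[150:250,280:380,::-1]; cv2.imwrite("pics/p1raw.png",b)
old=cv2.imread("pics/r2.png")[:,392:]; old=cv2.resize(old,(140,140),interpolation=cv2.INTER_AREA)[0:100,20:120]
cv2.imwrite("pics/p1.png",cv2.resize(np.hstack([b,old]),None,fx=4,fy=4,interpolation=cv2.INTER_CUBIC))
```

```text
16.85 q [-0.309   0.2723  1.6124 -0.0032  1.258   0.2639] p [ 0.5909 -0.0638  0.1233] F [-0.8006  0.4637  0.4317]
x,y,z tool [[0.5412085323674045, 0.8408821799250122, -0.003237897045840524], [0.8408860022692758, -0.5412121898941953, -0.0003109622565437753], [-0.002013871970988226, -0.002554406876150623, -0.9999947096486039]]
tcp px [327.6503 190.2768] [343.5417 245.8694]
```

View pics/p1.png

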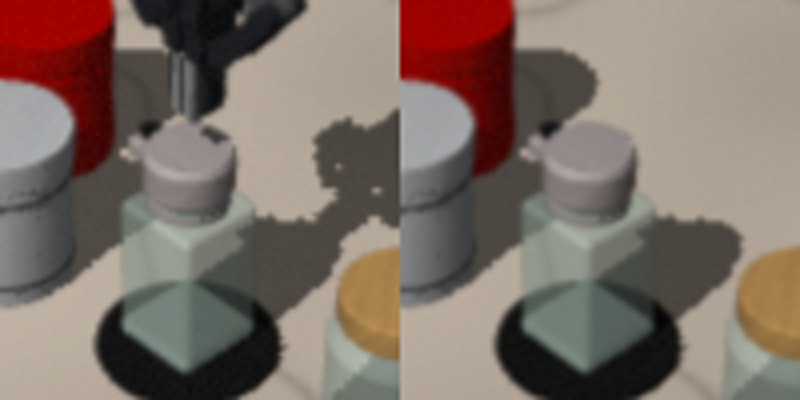

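The side view shows the fingertip at about (190,122), 6 px above the cap top centre at (188,145). The cap has not moved from the earlier view on the right, so there is no contact yet. Before lowering further I compare the projections.

Run:
```python
from h import *
import cv2
C=lambda n,p:(proj(n,p)-[280,150])*4
for z in (.123,.127,.133,.137,.145): print(z,C("side",[.5925,-.0635,z]))
t=ctrl.read_camera("side").astype(int)[:,:,0]
print("cols 326,327,328,330,333 rows 172..196"); 
for v in range(172,198): print(v,t[v,318:340:2])
```

```text
0.123 [187.4184 161.5315]
0.127 [187.5208 155.3928]
0.133 [187.6752 146.1318]
0.137 [187.7787 139.9222]
0.145 [187.9872 127.4166]
cols 326,327,328,330,333 rows 172..196
172 [ 77  79  68  98 103  72  30  22  20 101 182]
173 [ 75  79  70  98 103  66  31  16  13 119 183]
174 [ 74  80  78  98 102  67  31  20  15 130 184]
175 [ 75  78  82 100 103  71  29  15  28 153 183]
176 [ 74  80  84  99 104  71  28  13  59 165 184]
177 [ 73  77  79  98 105  70  28  38 124 178 183]
178 [ 73  76  81 129 113  72  48 107 170 184 183]
179 [ 70  79 102 168 135  79 107 168 184 184 183]
180 [ 46  87 159 164 147 100 140 178 184 184 183]
181 [ 29 100 162 154 151 137 141 128 174 182 185]
182 [ 44 128 152 149 148 148 116  79 122 172 183]
183 [107 145 150 149 147 148 135  69  77 135 181]
184 [138 152 151 149 148 149 145  93  74  97 173]
185 [149 153 151 152 150 148 148 134 120 130 174]
186 [152 154 151 151 152 149 148 146 145 149 150]
187 [150 152 152 151 152 150 149 147 147 150 121]
188 [150 151 154 152 150 152 149 149 147 148 109]
189 [156 148 152 153 154 151 152 151 147 144  97]
190 [168 153 151 151 155 151 149 152 149 129  90]
191 [172 166 153 150 153 153 152 151 151 116  84]
192 [165 175 172 155 150 153 155 152 137 103  82]
193 [146 172 180 175 170 166 158 145 125  87  79]
194 [133 152 168 175 168 162 154 136 102  73  80]
195 [131 138 145 150 149 143 132 111  81  68  81]
196 [131 135 135 135 131 128 112  97  81  65  93]
197 [129 133 134 131 128 122 109  97  82  65 119]
```

send_rows:
  slide:
    - [0,0,0.003]
    - [0,0,0.003]
    - [0,0,0.003]
    - [0,0,0.003]
    - [0,0,0.003]
  dr:
    - [0,0,0]
    - [0,0,0]
    - [0,0,0]
    - [0,0,0]
    - [0,0,0]
  grip: [1,1,1,1,1]

```text
time_s: 17.58
eef_pos: [0.591, -0.0639, 0.1159]
ee_rot: [0.878, 0.479, -0.001, 0.001]
ft_force: [0.4, -0.0, 0.1]
opening: -0.0001
gripper_force: 0.0
```

Run:
```python
from h import *
t=ctrl.read_camera("side").astype(int)[:,:,0]
for v in range(174,196): print(v,t[v,318:340:2])
```

```text
174 [ 74  80  61  99 104  71  29  16  14 128 183]
175 [ 73  79  69  97 102  71  30  15  14 127 183]
176 [ 72  78  70  97 105  71  31  18  17 129 182]
177 [ 74  79  76  98 102  70  30  15  19 128 183]
178 [ 74  77  82  99 103  71  33  20  28 153 185]
179 [ 71  77  96 100 105  72  31  18  74 170 183]
180 [ 47  85 155 107 104  72  27  30 143 180 182]
181 [ 26 101 161 124 110  69  41  58 165 183 183]
182 [ 45 127 152 142 120  70  56  62 123 172 184]
183 [109 146 151 148 140  83  63  62  78 135 182]
184 [137 151 151 150 147  98  65  64  64  87 172]
185 [149 151 151 151 150 132  67  64  70  67 163]
186 [152 153 152 151 151 148  94  76 116  82 143]
187 [151 154 153 152 150 150 134 129 141 134 119]
188 [151 151 153 153 152 151 149 148 148 145 110]
189 [157 150 152 153 151 151 151 150 149 142  99]
190 [169 154 151 152 153 151 152 150 149 131  90]
191 [172 166 153 151 153 153 151 150 151 115  85]
192 [167 175 175 154 149 153 153 154 138 105  83]
193 [145 172 181 175 170 166 159 146 123  86  80]
194 [133 151 169 173 168 162 156 137 101  74  81]
195 [131 139 144 149 147 145 130 111  81  65  81]
```

send_rows:
  slide:
    - [0,0,0.003]
    - [0,0,0.003]
    - [0,0,0.003]
    - [0,0,0.003]
    - [0,0,0.003]
    - [0,0,0.003]
  dr:
    - [0,0,0]
    - [0,0,0]
    - [0,0,0]
    - [0,0,0]
    - [0,0,0]
    - [0,0,0]
  grip: [1,1,1,1,1,1]

```text
time_s: 18.38
eef_pos: [0.591, -0.0639, 0.1069]
ee_rot: [0.878, 0.479, -0.001, 0.001]
ft_force: [0.5, -0.4, -0.4]
opening: -0.0002
gripper_force: 0.0
```

send_rows:
  slide:
    - [0,0,0.003]
    - [0,0,0.003]
    - [0,0,0.003]
  dr:
    - [0,0,0]
    - [0,0,0]
    - [0,0,0]
  grip: [1,1,1]

```text
time_s: 18.75
eef_pos: [0.591, -0.064, 0.1024]
ee_rot: [0.878, 0.479, -0.001, 0.001]
ft_force: [-0.5, -0.0, -0.1]
opening: 0.0003
gripper_force: 0.0
```

Run:
```python
from h import *
st()
t=ctrl.read_camera("side").astype(int)[:,:,0]
for v in range(176,198): print(v,t[v,316:342:2])
```

```text
18.75 q [-0.3092  0.2949  1.6288 -0.0033  1.2188  0.2639] p [ 0.591  -0.064   0.1024] F [-0.511  -0.0438 -0.0732]
x,y,z tool [[0.5412476234612139, 0.8408572372335249, -0.003180674392597677], [0.8408614441705166, -0.541250432784293, -2.6800918109053627e-05], [-0.0017440771374959115, -0.002660000529962759, -0.9999949412832644]]
176 [ 71  73  79  60  99 104  73  23  15  18 119 182 185]
177 [ 71  72  79  60 100 104  68  28  19  14 127 185 184]
178 [ 70  72  77  60  97 105  72  29  21  15 128 184 184]
179 [ 70  70  78  66  96 105  72  29  14  18 127 182 185]
180 [ 51  48  87 102  99 104  73  29  16  15 129 182 185]
181 [ 27  27  99 118 100 103  69  31  18  11 128 183 185]
182 [ 22  45 128 139 101 104  69  32  13  16 127 182 184]
183 [ 36 109 146 147 101 103  65  30  16  19 115 181 184]
184 [ 80 138 151 149 101 106  65  27  15  29  84 172 185]
185 [132 150 153 148 102 104  64  32  18  49  64 161 184]
186 [145 151 154 151 114 105  70  33  45  62  62 131 183]
187 [149 152 152 153 140 116  75  50  57  66  81 112 183]
188 [152 152 151 153 151 139  88  75  74  80 130 108 182]
189 [152 156 151 152 153 151 135 132 132 131 142  98 176]
190 [151 168 155 150 151 155 151 148 148 146 131  90 175]
191 [133 173 166 153 152 154 152 151 152 151 115  83 177]
192 [120 168 175 174 154 151 152 155 154 139 104  81 180]
193 [117 147 174 182 176 171 166 159 147 125  88  79 183]
194 [118 133 151 169 172 169 163 156 136 103  74  80 182]
195 [116 130 137 144 148 147 144 131 113  79  67  81 183]
196 [117 130 134 136 134 132 127 114 100  79  66  92 182]
197 [116 131 133 134 132 128 122 111  97  80  63 118 180]
```

send_rows:
  slide:
    - [0,0,0.002]
    - [0,0,0.002]
    - [0,0,0.002]
  dr:
    - [0,0,0]
    - [0,0,0]
    - [0,0,0]
  grip: [1,1,1]

```text
time_s: 19.18
eef_pos: [0.591, -0.064, 0.0995]
ee_rot: [0.878, 0.479, -0.001, 0.001]
ft_force: [0.1, -0.0, 2.0]
opening: -0.0003
gripper_force: 1.1
```

send_rows:
  slide:
    - [0,0,0.002]
    - [0,0,0.002]
    - [0,0,0.002]
    - [0,0,0.002]
    - [0,0,0.002]
  dr:
    - [0,0,0]
    - [0,0,0]
    - [0,0,0]
    - [0,0,0]
    - [0,0,0]
  grip: [1,1,1,1,1]

```text
time_s: 19.8
eef_pos: [0.5911, -0.064, 0.0946]
ee_rot: [0.878, 0.479, -0.001, 0.001]
ft_force: [-0.4, -0.1, 5.5]
opening: -0.0
gripper_force: 2.2
```

Contact was at about z 0.099, and the cap is sliding at about 5 N. Continuing until the force rises.

send_rows:
  slide:
    - [0,0,0.002]
    - [0,0,0.002]
    - [0,0,0.002]
  dr:
    - [0,0,0]
    - [0,0,0]
    - [0,0,0]
  grip: [1,1,1]

```text
time_s: 20.18
eef_pos: [0.5912, -0.064, 0.0919]
ee_rot: [0.878, 0.479, -0.001, 0.001]
ft_force: [-3.1, 0.1, 10.3]
opening: 0.0002
gripper_force: 4.8
```

send_rows:
  slide:
    - [0,0,0.002]
    - [0,0,0.002]
    - [0,0,0]
  dr:
    - [0,0,0]
    - [0,0,0]
    - [0,0,0]
  grip: [1,1,1]

```text
time_s: 20.55
eef_pos: [0.592, -0.0644, 0.092]
ee_rot: [0.878, 0.479, -0.001, 0.002]
ft_force: [-5.2, 0.3, 14.0]
opening: 0.0001
gripper_force: 7.7
```

z has stopped at 0.092 while the force climbs to 14 N, so the cap is home after about 7.5 mm of travel. Lifting off and clearing.

send_rows:
  slide:
    - [0,0,-0.004]
    - [0,0,-0.01]
    - [0,0,-0.04]
    - [0,0,-0.08]
    - [0,0,-0.08]
    - [0,0,-0.08]
    - [-0.1,0,0]
    - [-0.1,0,0]
    - [-0.1,0,0]
    - [-0.1,0,0]
    - [-0.1,0,0]
    - [0,0,0]
  dr:
    - [0,0,0]
    - [0,0,0]
    - [0,0,0]
    - [0,0,0]
    - [0,0,0]
    - [0,0,0]
    - [0,0,0]
    - [0,0,0]
    - [0,0,0]
    - [0,0,0]
    - [0,0,0]
    - [0,0,0]
  grip: [1,1,1,1,1,1,1,1,1,1,1,1]

```text
time_s: 22.05
eef_pos: [0.4545, -0.2764, 0.2384]
ee_rot: [0.879, 0.477, -0.001, 0.002]
ft_force: [-0.9, -1.0, -0.5]
opening: -0.0005
gripper_force: 0.0
```

Run:
```python
from h import *
import cv2
st()
s=ctrl.read_camera("side"); t=ctrl.read_camera("top")
cv2.imwrite("pics/side_end.png",s[:,:,::-1]); cv2.imwrite("pics/top_end.png",t[:,:,::-1])
old=cv2.resize(cv2.imread("pics/r2.png")[:,392:],(140,140),interpolation=cv2.INTER_AREA)
new=np.ascontiguousarray(s[150:290,260:400,::-1])
# template match: cap, body bottom, tin, jar (side: after release vs now)
def m(name,o,n,x0,y0,x1,y1,k=10):
    T=o[y0:y1,x0:x1]; X=max(x0-k,0);Y=max(y0-k,0); r=cv2.matchTemplate(n[Y:y1+k,X:x1+k],T,cv2.TM_CCOEFF_NORMED)
    _,v,_,l=cv2.minMaxLoc(r); print(name,"shift",l[0]+X-x0,l[1]+Y-y0,"score",round(v,3))
m("cap",old,new,54,28,80,52); m("body/coaster",old,new,44,70,92,100)
s0=cv2.imread("pics/side0.png"); t0=cv2.imread("pics/top0.png"); S=s[:,:,::-1].copy(); T=t[:,:,::-1].copy()
m("tin side",s0,S,258,170,302,226); m("jar side",s0,S,358,212,402,268); m("spoon",s0,S,225,410,360,450); m("lid",s0,S,380,144,442,182)
m("tin top",t0,T,338,172,382,216); m("jar top",t0,T,308,284,346,324); m("lid top",t0,T,446,276,514,344)
```

```text
22.05 q [-0.7713  0.0187  1.6627 -0.0037  1.4581 -0.1942] p [ 0.4545 -0.2764  0.2384] F [-0.9472 -0.9591 -0.5026]
x,y,z tool [[0.5452738200212369, 0.8382483992253503, -0.0040102862224078994], [0.8382573162816896, -0.5452732150660474, 0.0013388919880117356], [-0.0010643775961409444, -0.0040917145152160675, -0.9999910624463896]]
cap shift 0 3 score 0.921
body/coaster shift 0 0 score 0.999
tin side shift 0 0 score 0.999
jar side shift 0 0 score 0.893
spoon shift 0 0 score 0.999
lid shift 0 0 score 0.999
tin top shift 0 0 score 0.997
jar top shift 0 0 score 0.996
lid top shift -10 -1 score 0.614
```

```bash
python3 -c "
from station import ctrl
print(ctrl.close_job())"
```

```text
the job is handed in; nothing more can be done
None
```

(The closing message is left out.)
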